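Clamp the casting mould with its lever bolt

TASK

Clamp the casting mould shut on the black bench: turn the lever-headed bolt clockwise by its upright lever until its foot bears snugly on the mould's lid, hand-tight but not forced, and only then fold the lever over until it lies fully flat. Let go, and leave the other things on the bench where they are.

Things in the scene. Friction and masses are not known exactly. Their poses are not given: they have to be found in the camera images.
- clamp: grey bridge clamp fixed to the bench: base 130 (x) x 210 (y) x 12 mm, two posts at y +-82 mm, a bridge 45 mm wide whose top is 90 mm up, a boss on it to 96 mm; the bolt stands upright in its middle, over a steel mould with an aluminium lid. Origin: middle of the base's underside, on the bolt's axis.
- head (a point): pivot of the lever in the head of the clamp bolt, on the bolt's upright axis, about 126 mm above the bench. It turns and sinks (1 mm per rad) with the bolt but does not fold with the lever: z is up, y the lever's pivot line, x the level direction towards which the upright lever folds down.
- lever_grip (a point): point on the lever's centre line 52 mm from the pivot. The lever: dark steel bar reaching 77 mm from the pivot, 14 mm wide along the pivot line (two flat sides to grip), 15 mm deep in the folding direction; upright at the start, its upper half free all round. z points along the lever to its tip, y along the pivot line.
- bolt (a joint): turn of the bolt, rad, grows clockwise seen from above = inwards; starts 0 to 0.3, can go to 5.5. The foot meets the lid somewhere between 0.6 and 2.4, different each time, not measured. Thread friction: 0.2 N m while turning (at a pause up to 0.1 is left, either way); once the foot bears, 0.3 N m per rad adds, at a pause too. Snug is a rise of 0.08 to 0.2 N m; 0.25 spoils the mould. It holds when let go.
- lever (a joint): fold of the lever, rad: 0 upright (start), 1.571 level, fully flat. Stays where it is left. Stiff: 0.25 N m moves it. Push it over from the side away from head's x, following an arc about the pivot, then press down.
- foot: round steel pressure foot, 30 mm across, at the bolt's lower end under the bridge; origin on the bolt's axis 30 mm below the pivot; its underside is 36 mm below its origin. Turns and sinks with the bolt until it bears on the mould's sprung seat.
- ingot: loose grey metal bar 95 x 32 x 22 mm; origin centre of underside
- weight: loose plain cylinder 44 mm across, 35 mm high; origin centre of underside
- brush: loose hand brush lying flat; origin centre of underside
- jar: loose clear jar 60 mm across, 75 mm high; origin centre of underside
- crucible: loose white crucible 68 mm across, 70 mm high; origin centre of underside
- wrench: loose wrench lying flat; origin centre of underside
- spare_bolt: a spare lever bolt lying flat on the table, about 110 mm long, not used; origin near its middle, on the underside
Mind the look-alikes: they are no part of the job. Leave any turquoise look-alike of the clamp alone.

How it is judged:
On the way, in this order (a step that is already met when the one before it is completed fails the run):
1. the bolt is snug with its lever still upright: the foot bears on its seat with 5 to 21 N (contact force between foot and anything else between 5 and 21 N and value of joint lever below 0.2 rad), for 0.3 s.
2. the lever is folded flat on the snug bolt (value of joint lever above 1.45 rad), for 0.2 s.
At the end, for the whole second after the job is handed in: the lever is folded to within 0.12 rad of level and at rest, and the foot bears on its seat with 3 to 21 N (value of joint lever above 1.45 rad and contact force between foot and anything else between 3 and 21 N and velocity of joint lever between -0.1 and 0.1 rad/s); the robot touches nothing.
It fails at once if the bolt is over-tightened: the foot bears with more than 21 N (contact force between foot and anything else above 21 N).
It fails at once if another thing on the bench is shoved more than 30 mm (distance of any of ingot, weight, brush, jar, crucible, wrench, spare_bolt from where it was at the start of the episode above 0.03 m).
It also fails if it takes over 67 s, if anything falls off the work surface, if the arm or the gripper's body presses on something with over 40 N, if the wrist force passes 120 N, or if a joint passes its speed limit or range.

ROBOT

A 6-joint arm with a two-finger parallel gripper is mounted at the origin on the work surface. World frame = base frame: x ahead of the robot, y to its left, z up, the work surface at z = 0. Lengths are in m, angles in rad, forces in N, time in s.
With the tool pointing down it reaches from about 0.4 to 0.825 m from the base axis. Payload 7 kg.
Tool frame: the origin (TCP) lies on the centre line of the jaws, within the pads' length; the fingertips stand 11 mm ahead of it and the grasp point (between the pads) lies 8 mm behind it; z points along the fingers, y is the direction in which the jaws open and shut (so a half turn about z gives the same grasp; the last joint's range is limited). The gripper opens to 88 mm and grips with 3 to 60 N. Pads are 19 mm wide; open, the fingers measure 130 mm over their backs; the gripper's body (78 mm by 193 mm) begins 47 mm behind the grasp point.
Start: joints at [1.637, 0.359, 0.012, 0, -1.224, -0.288], TCP at [0.149, 0.658, 0.238] pointing down, gripper open.
Joint ranges: [-3.07, 3.07], [-1.43, 2.12], [-1.02, 1.25], [-3.03, 1.67], [-3.05, -0], [-3.03, 3.03]. Speed limits (rad/s): [2.39, 2.39, 3.01, 3.14, 3.14, 3.14].

INTERFACE

Orientations are given as [roll, pitch, yaw] about the fixed x, y, z axes, in that order (R = Rz(yaw) Ry(pitch) Rx(roll)).
In Python, from station import * gives the robot as it stands.
- The arm moves only by the tool play_rows, never from a script. Its argument "targets" is a list of rows, each a list of 7 numbers: the turn, a rotation vector about the world's x, y, z in rad, then the shift along the world's x, y, z in m, then the opening, from 0 (shut) to 1 (fully open). A call has 1 to 12 rows; each row shifts and turns the pose as measured when the row begins; what a row does not reach is not made up. A row lasts 1/8 s, in which the tool goes at most 62.5 mm and 10.7 degrees, less where a joint would pass 70% of its speed; a pose out of reach is approached as far as the arm can. A call is refused whole if a number of a shift passes 0.0625 or a number of a turn 0.188, either way. A call with a gripper value outside its range is refused whole. The fingers move at their own pace and stop on an object; "grip_force" is the grip in N (left out, the last holds). Time passes only in rows, so rows that do not move let the fingers close. It gives the time, the measured TCP pose, the force and the opening at its end, in the units of the state.
- get_state(): the state, without advancing time (a new reading comes with each control period).
- grab_frame(name): name is "scene" or "top"; returns (picture, depth): 480x640x3 uint8, blue, green, red; 480x640 float32, m along the optical axis (not along the pixel's ray), 0 where there is no reading.
- camera_params(name): a dict with "camera_matrix" (3x3 intrinsics, pixels), "dist" ([k1, k2, p1, p2, k3] as OpenCV has them; the pictures are not rectified), "extrinsics" (4x4, takes a point from world to camera coordinates). Camera axes: x right, y up, looking along -z (the intrinsics and any distortion apply to the point x, -y, -z); pixel columns grow to the right and rows downward; lengths in m; the calibration is good to about 2 mm. A picture is of the moment at which its call begins. camera_params takes no time and is no camera call.
- job_done(): hands the job in, once; it reports no verdict.
The state is a dict: "t": time; "q": joint angles; "qd": joint speeds; "joint_efforts": joint torques, N m; "eef_pos": TCP position; "ee_rot": TCP orientation; "force": force on the tool from outside, world axes, zero at the start; "moment": the same for the moment, N m; "width": finger opening in m.
Only numpy, scipy, OpenCV 4.12 (cv2) and the standard library are available. Lean on these libraries where they do the work, as an engineer would, in place of code of your own. Each camera call takes 0.05 s, during which the arm holds its last target.

## Working session

There is one attempt and no reset: what is moved stays moved. The work goes in short steps, Python scripts to look and compute and a tool call to move; the robot and the scene stay as the last step left them, time stands still between calls to the robot, and variables do not carry over. Pictures are saved under pics/ and viewed, and the job is handed in when it is done.

Besides the shell and the picture viewer there is one more tool, called after "Request:" by a JSON object that holds its "op" and its "data". play_rows: Moves the arm, as the interface text tells. Its arguments: {"type":"object","properties":{"targets":{"type":"array","items":{"type":"array","items":{"type":"number"}}},"grip_force":{"type":"number"}},"required":["targets"]}

```bash
mkdir -p pics; ls
python3 - <<'E'
from station import *
import cv2
print(get_state())
for n in("scene","top"):
    p,d=grab_frame(n); cv2.imwrite(f"pics/{n}0.png",p)
    import numpy as np; np.save(f"pics/{n}0.npy",d)
    print(camera_params(n))
E
```

```text
pics
{'t': 0.0, 'q': array([ 1.63713419e+00,  3.59381407e-01,  1.10425810e-02, -3.91019625e-04,
       -1.22410976e+00, -2.88096326e-01]), 'qd': array([-0.00059914, -0.00087581, -0.00072496,  0.00072582,  0.00216199,
       -0.00153226]), 'joint_efforts': array([ 3.05624730e-03, -5.82729042e+01,  2.93053901e+01,  6.99692041e+00,
        7.10288499e-03, -1.56107162e-04]), 'eef_pos': array([0.14837389, 0.65798734, 0.23661178]), 'ee_rot': array([ 3.13990404e+00, -1.17070828e-04, -2.21891530e-01]), 'force': array([0.13922267, 0.36550323, 0.62099375]), 'moment': array([-0.05334056, -0.03141556,  0.00987857]), 'width': 0.08728403987826362}
{'camera_matrix': array([[588.09304449,   0.        , 319.50572025],
       [  0.        , 588.09304449, 246.25551329],
       [  0.        ,   0.        ,   1.        ]]), 'dist': array([-0.14734086,  0.        ,  0.        ,  0.        ,  0.        ]), 'extrinsics': array([[ 0.1795974 ,  0.98360914,  0.01605707, -0.08654191],
       [-0.72012762,  0.12033318,  0.68332726,  0.24917308],
       [ 0.67019474, -0.13428694,  0.72993563, -1.83793064],
       [ 0.        ,  0.        ,  0.        ,  1.        ]])}
{'camera_matrix': array([[493.75830776,   0.        , 323.03526429],
       [  0.        , 493.75830776, 229.32991633],
       [  0.        ,   0.        ,   1.        ]]), 'dist': array([0.01895803, 0.        , 0.        , 0.        , 0.        ]), 'extrinsics': array([[ 4.00141790e-04, -9.99798495e-01,  2.00701166e-02,
        -1.94243113e-02],
       [ 9.94274141e-01,  2.54243662e-03,  1.06829159e-01,
        -4.63817625e-01],
       [-1.06858659e-01,  1.99124511e-02,  9.94074807e-01,
        -1.05644993e+00],
       [ 0.00000000e+00,  0.00000000e+00,  0.00000000e+00,
         1.00000000e+00]])}
```

View pics/scene0.png

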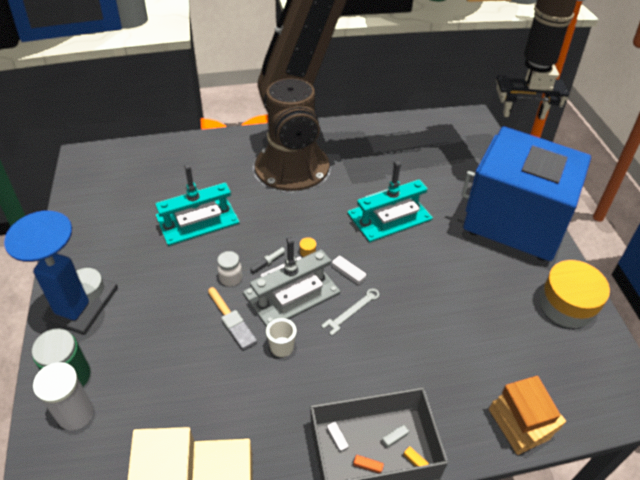

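View pics/top0.png

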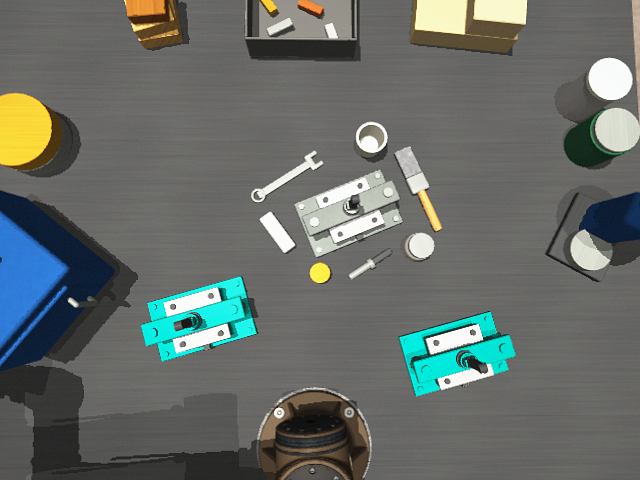

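Candidates for the clamp in the top view are the grey one at (350,212), the turquoise ones at (200,318) and (458,353), and the spare bolt lying at (370,263). I choose the grey one at (350,212) and will check it in a crop.

```bash
python3 - <<'E'
import cv2,numpy as np
a=cv2.imread("pics/top0.png")[155:275,280:440]; b=cv2.imread("pics/scene0.png")[220:340,230:390]
cv2.imwrite("pics/crop0.png",np.vstack([cv2.resize(x,None,fx=2.5*2 if 0 else 2.5,fy=2.5,interpolation=cv2.INTER_CUBIC) for x in(a,b)]))
E
cat > h.py <<'E'
import numpy as np,cv2
from station import *
def cam(n):
    c=camera_params(n);E=np.array(c["extrinsics"]);return c["camera_matrix"],c["dist"],E[:3,:3],E[:3,3]
def ray(n,uv):
    K,D,R,t=cam(n);x,y=cv2.undistortPoints(np.array([[uv]],float),K,D)[0,0]
    d=R.T@np.array([x,-y,-1.]);return -R.T@t,d      # d has unit depth
def onz(n,uv,z):
    o,d=ray(n,uv);return o+d*(z-o[2])/d[2]
def two(ua,ub):
    (o1,d1),(o2,d2)=ray("scene",ua),ray("top",ub)
    s=np.linalg.lstsq(np.c_[d1,-d2],o2-o1,rcond=None)[0];p,q=o1+s[0]*d1,o2+s[1]*d2
    return (p+q)/2,np.linalg.norm(p-q)
def proj(n,P):
    K,D,R,t=cam(n);c=np.atleast_2d(P)@R.T+t;c=c*[1,-1,-1]
    return cv2.projectPoints(c,np.zeros(3),np.zeros(3),K,D)[0][:,0]
def cloud(n,d):
    K,D,R,t=cam(n);v,u=np.mgrid[:480,:640];p=cv2.undistortPoints(np.stack([u,v],-1).reshape(-1,1,2).astype(float),K,D)[:,0]
    z=d.reshape(-1,1);c=np.c_[p[:,:1]*z,-p[:,1:]*z,-z];return ((c-t)@R).reshape(480,640,3)
E
```

```text
(no output)
```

View pics/crop0.png

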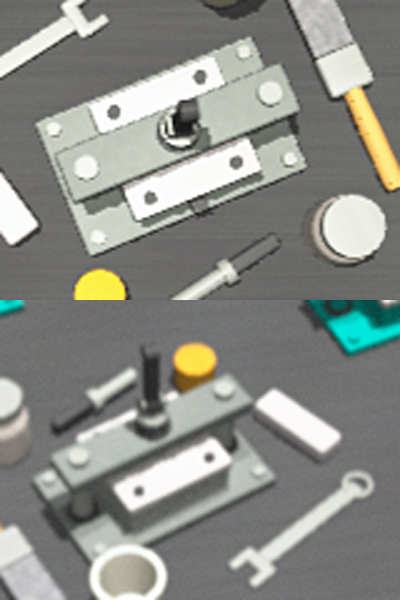

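The crop confirms it: the grey clamp has its lever upright at top (353,203) and scene (290,245), while the spare bolt lies at top (370,263). Next I measure the axis and yaw.

Run:
```python
from h import *
d=np.load("pics/top0.npy");P=cloud("top",d);img=cv2.imread("pics/top0.png")
sub=np.zeros((480,640),bool);sub[155:275,280:440]=1
Z=P[...,2]
for lo,hi in((.185,.215),(.15,.185),(.105,.14),(.084,.099),(.005,.02)):
    m=sub&(Z>lo)&(Z<hi);q=P[m];v=np.argwhere(m)
    if len(q): print(lo,hi,len(q),q.mean(0).round(4),v.mean(0)[::-1])
m=sub&(Z>.086)&(Z<.0935);q=P[m][:,:2].astype(np.float32);r=cv2.minAreaRect(q);print("bridge",r)
m=sub&(Z>.192)
print(cv2.minAreaRect(P[m][:,:2].astype(np.float32)))
print(P[m].round(4).tolist()[:60])
# scene
d2=np.load("pics/scene0.npy");S=cloud("scene",d2);sb=np.zeros((480,640),bool);sb[220:340,230:390]=1
for lo,hi in((.19,.215),(.15,.19),(.13,.15),(.11,.13)):
    m=sb&(S[...,2]>lo)&(S[...,2]<hi);v=np.argwhere(m)
    if m.sum():print(lo,hi,m.sum(),S[m].mean(0).round(4),v.mean(0)[::-1])
# bolts on bridge ends (both views) 
print(two((0,0),(0,0))[1])
print("boltR",onz("top",(280+270/2.5,155+93/2.5),.094),"boltL",onz("top",(280+86/2.5,155+167/2.5),.094))
```

```text
0.185 0.215 77 [ 0.5023 -0.0752  0.1993] [355.44155844 198.64935065]
0.15 0.185 29 [ 0.4981 -0.0728  0.167 ] [352.75862069 203.65517241]
0.105 0.14 125 [ 0.4974 -0.0729  0.121 ] [350.976 207.624]
0.084 0.099 1839 [ 0.5011 -0.0745  0.0904] [350.54812398 208.1702012 ]
0.005 0.02 3443 [ 0.5126 -0.1054  0.013 ] [361.78565205 208.46761545]
bridge ((0.5026199221611023, -0.07546454668045044), (0.04521586000919342, 0.20425213873386383), 22.440326690673828)
((0.42791545391082764, -0.04287101328372955), (0.020400162786245346, 0.18246495723724365), 66.54793548583984)
[[0.3483, 0.0028, 1.1001], [0.3483, 0.0028, 1.1001], [0.3483, 0.0028, 1.1001], [0.3483, 0.0028, 1.1001], [0.3483, 0.0028, 1.1001], [0.3483, 0.0028, 1.1001], [0.3483, 0.0028, 1.1001], [0.3483, 0.0028, 1.1001], [0.3483, 0.0028, 1.1001], [0.3483, 0.0028, 1.1001], [0.3483, 0.0028, 1.1001], [0.3483, 0.0028, 1.1001], [0.3483, 0.0028, 1.1001], [0.3483, 0.0028, 1.1001], [0.3483, 0.0028, 1.1001], [0.3483, 0.0028, 1.1001], [0.3483, 0.0028, 1.1001], [0.3483, 0.0028, 1.1001], [0.3483, 0.0028, 1.1001], [0.3483, 0.0028, 1.1001], [0.3483, 0.0028,
[... 722 characters left out ...]
068, -0.0778, 0.2021], [0.5067, -0.0797, 0.2026], [0.5065, -0.0814, 0.2042], [0.3483, 0.0028, 1.1001], [0.3483, 0.0028, 1.1001], [0.3483, 0.0028, 1.1001], [0.5052, -0.0687, 0.2008], [0.5053, -0.0706, 0.2002], [0.5051, -0.0724, 0.2011], [0.5051, -0.0742, 0.2014], [0.5049, -0.076, 0.2023], [0.5049, -0.0778, 0.2027]]
0.19 0.215 53 [ 0.506  -0.0767  0.1997] [289.77358491 240.98113208]
0.15 0.19 79 [ 0.5082 -0.0767  0.1707] [290.18987342 250.29113924]
0.13 0.15 66 [ 0.5064 -0.0774  0.1377] [290.06060606 259.25757576]
0.11 0.13 96 [ 0.5096 -0.0769  0.1177] [290.64583333 265.8125    ]
0.5991202184277405
boltR [ 0.53412297 -0.1519083   0.094     ] boltL [4.71931797e-01 3.74727866e-04 9.40000000e-02]
```

Run:
```python
import cv2,numpy as np
a=cv2.imread("pics/top0.png")[185:229,325:385]; b=cv2.imread("pics/scene0.png")[230:290,260:320]
cv2.imwrite("pics/crop1.png",np.hstack([cv2.resize(a,(480,352),interpolation=cv2.INTER_NEAREST),cv2.resize(b[:44*1],(320,352),interpolation=cv2.INTER_NEAREST)])) if 0 else cv2.imwrite("pics/crop1.png",np.hstack([cv2.resize(a,(400,400*44//60),interpolation=cv2.INTER_NEAREST)[:293],cv2.resize(b,(400,400),interpolation=cv2.INTER_NEAREST)[:293]]))
```

```text
(no output)
```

View pics/crop1.png

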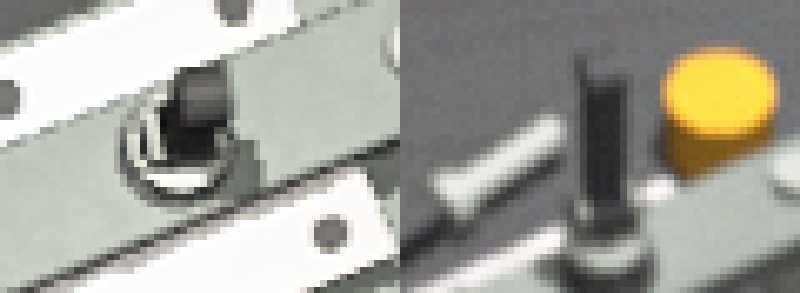

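Run:
```python
from h import *
a=cv2.imread("pics/top0.png")[190:220,335:375]; b=cv2.imread("pics/scene0.png")[230:278,272:308]
g=lambda x:(255*(x/255.)**.5).astype(np.uint8)
A=cv2.resize(g(a),(400,300),interpolation=cv2.INTER_CUBIC);B=cv2.resize(g(b),(360,480),interpolation=cv2.INTER_CUBIC)
o=np.zeros((480,760,3),np.uint8);o[:300,:400]=A;o[:,400:]=B;cv2.imwrite("pics/crop2.png",o)
d=np.load("pics/top0.npy");P=cloud("top",d);s=P[188:215,340:372];m=(s[...,2]>.193)&(s[...,2]<.22)
print(cv2.minAreaRect(s[m][:,:2].astype(np.float32)),s[m].mean(0))
m=(s[...,2]>.1)&(s[...,2]<.14);
for z in s[...,2]:print(' '.join('%3d'%(v*1000 if v<.3 else 0) for v in z))
```

```text
((0.5027222037315369, -0.07568647712469101), (0.01704571768641472, 0.014068607240915298), 9.787156105041504) [ 0.50233693 -0.07559336  0.20016531]
 58  58  58  55  60  52  55  59  61  57  55  53  55  57  59  58  58  60  57  60  63  57  58  57  55  57  59  60  56  55  10  88
 55  58  56  55  55  54  58  58  60  58  57  56  58  56  58  55  57  58  55  58  59  59  57  56  55  58  58  57  57  85  88  91
 56  53  58  60  57  58  56  58  56  61  54  56  58  57  55  56  57  58  60  60  58  57  58  54  58  57  88  87  86  86  91  87
 60  57  59  58  56  56  55  57  56  57  58  56  57  59  57  58  55  54  57  57  57  56  59  60  88  91  91  92  86  92  89  91
 58  57  57  58  55  56  61  54  53  57  57  54  61  56  55  58  54  55  58  56  60  86  88  93  88  90  92  91  90   0  91  89
 57  59  57  55  59  61  60  57  59  59  54  58  56  58  55  55  58  60  59  89  86  88  90  92  91  90  90  91  88  90  91  87
 55  58  59  56  58  59  57  59  56  59  60  58  55  56  57  55  89 194 198  91  91  89  87  90  88  92  89  85  90  91  87  91
 54  57  56  56  59  56  61  56  53  58  59 195 197 199 2
[... 1802 characters left out ...]
 112 112 111  91  92  88  90  92  90  93  89  92  94  89  87
 89  87  91  89  94  92 114 110 117 120 110 110 113 111 112 109 112 113 112  93  89  90  90  87  89  88  88  89  90  88  90  88
 89  90  91  90  96  96 107 112 112 113 114 110 113 112 111 108 113 113  98  96  88  90  90  88  90  90  89  88  89  90  87  88
 88  89  89  90  90  98  96 107 110 110 112 109 112 113 114 109 110  92  93  93  89  90  90  88  91  91  88  85  85  82  57  58
 91  91  88  89  92  92  94  95  96 107 112 110 111 110 110 106  94 100  89  89  89  92  88  89  90  88  88  81  57  58  54  58
 90  91  90  87  88  87  91  95  92  97  94  93  96  94  96  95  93  93  91  88  87  91  90  87  82  77  61  58  60  52  56  59
```

View pics/crop2.png

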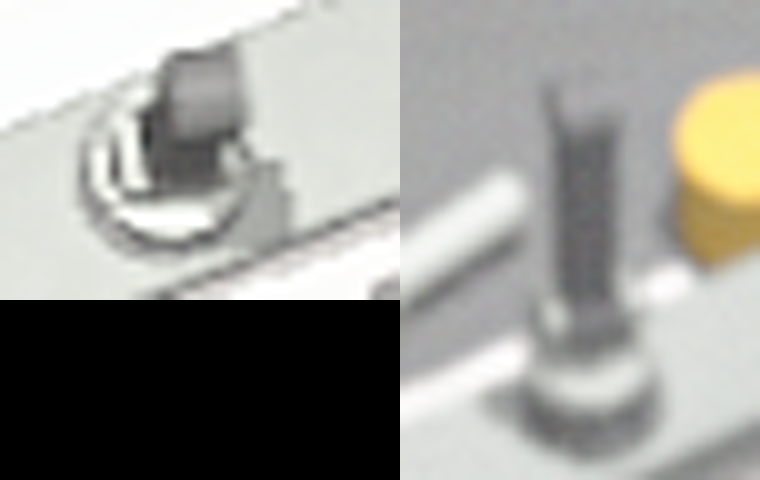

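Run:
```python
from h import *
P=cloud("top",np.load("pics/top0.npy"))
b=P[200:340,0:100].reshape(-1,3);b=b[(b[:,2]<.5)]
print("box",np.percentile(b,[1,50,99],axis=0).round(3))
print("max z path",np.nanmax(P[100:400,0:450][P[100:400,0:450][...,2]<.6][:,2]))
for n,uv,z in(("brush",(415,185),.02),("jar",(419,246),.075),("crucible",(371,140),.07),("spare",(370,263),.01),("weight",(320,273),.035),("ingot",(277,232),.02)):print(n,onz("top",uv,z).round(3))
print(proj("top",[[.5025,-.0756,.112],[.5025,-.0756,.203]]))
```

```text
box [[ 0.234  0.429 -0.003]
 [ 0.372  0.498  0.18 ]
 [ 0.527  0.6    0.233]]
max z path 0.23655205135854077
brush [ 0.564 -0.224  0.02 ]
jar [ 0.424 -0.218  0.075]
crucible [ 0.652 -0.121  0.07 ]
spare [ 0.391 -0.123  0.01 ]
weight [ 0.368 -0.012  0.035]
ingot [0.458 0.082 0.02 ]
[[351.96813098 205.84285986]
 [355.83764624 198.22992502]]
```

Request:
{"op": "play_rows", "data": {"targets": [[0, 0, 0, 0, 0, 0.06, 1], [0, 0, 0, 0, 0, 0.05, 1], [0, 0, 0.1, 0.01, -0.05, 0, 1], [0, 0, 0.1, 0.025, -0.055, 0, 1]], "grip_force": 15}}

```text
t: 0.6
eef_pos: [0.1825, 0.5523, 0.3446]
ee_rot: [3.132, -0.002, -0.015]
force: [0.6, -0.5, 1.1]
width: 0.0878
```

Request:
{"op": "play_rows", "data": {"targets": [[0, 0, 0.05, 0.027, -0.052, 0, 1], [0, 0, 0.05, 0.027, -0.052, 0, 1], [0, 0, 0.05, 0.027, -0.052, 0, 1], [0, 0, 0.03, 0.027, -0.052, 0, 1], [0, 0, 0, 0.027, -0.052, 0, 1], [0, 0, 0, 0.027, -0.052, 0, 1], [0, 0, 0, 0.027, -0.052, 0, 1], [0, 0, 0, 0.027, -0.052, 0, 1], [0, 0, 0, 0.027, -0.052, 0, 1], [0, 0, 0, 0.027, -0.052, 0, 1]]}}

```text
t: 1.85
eef_pos: [0.4555, 0.013, 0.3443]
ee_rot: [3.134, -0.004, 0.179]
force: [1.0, 1.2, -0.7]
width: 0.0877
```

Run:
```python
from h import *
s=get_state();print(s)
```

```text
{'t': 1.85, 'q': array([ 0.47019439, -0.07323796, -0.26654563,  0.00838458, -1.37566922,
        1.27807289]), 'qd': array([-1.20557671,  0.33667068,  0.29655123, -0.00334867,  0.05646071,
        1.20292839]), 'joint_efforts': array([  6.43669948, -29.0322572 ,  28.68967474,   7.1326755 ,
        -0.27433578,  -1.98131382]), 'eef_pos': array([0.45548339, 0.01295465, 0.34427716]), 'ee_rot': array([ 3.13423732, -0.00411001,  0.17910429]), 'force': array([ 1.02502816,  1.19428384, -0.69037734]), 'moment': array([ 0.0707032 , -0.18706342, -0.02855139]), 'width': 0.0877480129914705}
```

Request:
{"op": "play_rows", "data": {"targets": [[0, 0, 0, 0.02, -0.04, -0.02, 1], [0, 0, 0, 0.018, -0.035, -0.03, 1], [0.006, 0, 0, 0.005, -0.008, -0.03, 1], [0, 0, 0, 0, 0, 0, 1], [0, 0, 0, 0, 0, 0, 1]]}}

```text
t: 2.48
eef_pos: [0.4997, -0.0771, 0.2619]
ee_rot: [3.14, -0.004, 0.172]
force: [-0.1, -0.0, 0.9]
width: 0.0875
```

Run:
```python
from h import *
s=get_state();print(s['eef_pos'],s['ee_rot'],s['q'],s['force'],s['moment'])
p,d=grab_frame("scene");cv2.imwrite("pics/s1.png",cv2.resize(p[180:300,230:390],None,fx=5,fy=5,interpolation=cv2.INTER_CUBIC))
```

```text
[ 0.49970819 -0.07709877  0.26192048] [ 3.14012267 -0.00401946  0.17216045] [ 0.23735354  0.05820051 -0.31900593  0.00186234 -1.18967533  1.50491095] [-0.06877108 -0.0077894   0.85741912] [ 0.0063039   0.0116064  -0.02854849]
```

View pics/s1.png

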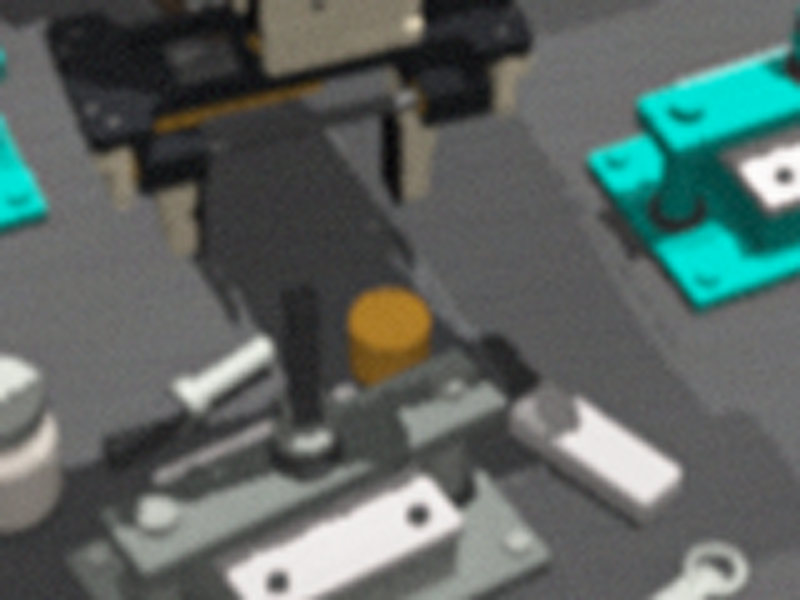

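The jaws at scene crop (180,230) and (415,170) straddle the lever at (300,350), with nothing else beneath them. I'll descend and grip.

Request:
{"op": "play_rows", "data": {"targets": [[0, 0.004, 0, 0.003, 0.0015, -0.03, 1], [0, 0, 0, 0, 0, -0.03, 1], [0, 0, 0, 0, 0, -0.025, 0.6], [0, 0, 0, 0, 0, -0.007, 0.4], [0, 0, 0, 0, 0, 0, 0.4]]}}

```text
t: 3.15
eef_pos: [0.5062, -0.0712, 0.1755]
ee_rot: [3.14, -0.013, 0.18]
force: [-0.5, -0.8, 0.2]
width: 0.0633
```

```bash
cat > st.py <<'E'
from station import *
import numpy as np
np.set_printoptions(suppress=True,precision=4)
s=get_state();print(s['t'],s['eef_pos'],s['ee_rot'],'F',s['force'],'M',s['moment'],'w',s['width'],'q6',s['q'][5],s['joint_efforts'][5])
E
python3 st.py
```

```text
3.15 [ 0.5062 -0.0712  0.1755] [ 3.1403 -0.0134  0.1796] F [-0.511  -0.8064  0.15  ] M [-0.0278  0.022  -0.0262] w 0.06327875665202069 q6 1.5023427684177708 -0.0014216857016435824
```

Request:
{"op": "play_rows", "data": {"targets": [[0, 0.01, 0, -0.0035, -0.0044, -0.005, 0.4], [0, 0, 0, 0, 0, 0, 0.4]]}}

```text
t: 3.4
eef_pos: [0.5037, -0.0754, 0.1725]
ee_rot: [-3.141, -0.006, 0.18]
force: [0.2, -0.1, 0.8]
width: 0.0432
```

```bash
python3 st.py
```

```text
3.4 [ 0.5037 -0.0754  0.1725] [-3.1411 -0.0063  0.1804] F [ 0.2048 -0.0808  0.8112] M [-0.0158  0.0038  0.0128] w 0.043208444159244255 q6 1.5138470499172891 0.07467454299330711
```

Request:
{"op": "play_rows", "data": {"targets": [[0, 0.004, 0, -0.001, 0, -0.002, 0.25], [0, 0, 0, 0, 0, 0, 0.1], [0, 0, 0, 0, 0, 0, 0], [0, 0, 0, 0, 0, 0, 0], [0, 0, 0, 0, 0, 0, 0]], "grip_force": 12}}

```text
t: 4.03
eef_pos: [0.5031, -0.0754, 0.1712]
ee_rot: [-3.14, -0.004, 0.18]
force: [0.4, 0.5, -0.0]
width: 0.0143
```

```bash
python3 st.py
```

```text
4.025 [ 0.5031 -0.0754  0.1712] [-3.1401 -0.0037  0.1798] F [ 0.4043  0.4773 -0.0329] M [ 0.1074  0.0557 -0.1274] w 0.014270917454225119 q6 1.514504886378824 0.09994940366595984
```

Request:
{"op": "play_rows", "data": {"targets": [[0, 0, -0.1, 0, 0, 0, 0], [0, 0, -0.1, 0, 0, 0, 0]], "grip_force": 20}}

```text
t: 4.28
eef_pos: [0.503, -0.0755, 0.1711]
ee_rot: [-3.141, -0.003, -0.025]
force: [-0.2, -0.1, -0.8]
width: 0.0137
```

```bash
python3 st.py
```

```text
4.275 [ 0.503  -0.0755  0.1711] [-3.1405 -0.0034 -0.0245] F [-0.1864 -0.0857 -0.814 ] M [-0.0163 -0.2287  0.1996] w 0.013742601167322142 q6 1.3088272860196852 1.1691176891326904
```

Request:
{"op": "play_rows", "data": {"targets": [[0, 0, -0.05, 0, 0, 0, 0]]}}

```text
t: 4.4
eef_pos: [0.503, -0.0755, 0.171]
ee_rot: [-3.141, -0.003, -0.076]
force: [-0.5, -0.1, 0.9]
width: 0.014
```

```bash
python3 st.py
```

```text
4.4 [ 0.503  -0.0755  0.171 ] [-3.1407 -0.0033 -0.0765] F [-0.4763 -0.1028  0.902 ] M [ 0.0974 -0.0447  0.2062] w 0.01396276786691898 q6 1.2564484655486252 0.1767610525712371
```

Request:
{"op": "play_rows", "data": {"targets": [[0, 0, 0, 0, 0, 0, 0]]}}

```text
t: 4.53
eef_pos: [0.503, -0.0755, 0.171]
ee_rot: [-3.141, -0.003, -0.076]
force: [-0.5, 0.9, 1.3]
width: 0.014
```

```bash
python3 st.py
```

```text
4.525 [ 0.503  -0.0755  0.171 ] [-3.1408 -0.0033 -0.0758] F [-0.5433  0.8679  1.3353] M [0.1556 0.0604 0.0992] w 0.014036191405520778 q6 1.2569780078630137 -0.5218657292425632
```

Request:
{"op": "play_rows", "data": {"targets": [[0, 0, -0.06, 0, 0, 0, 0], [0, 0, -0.06, 0, 0, -0.0002, 0]]}}

```text
t: 4.78
eef_pos: [0.5031, -0.0756, 0.1708]
ee_rot: [-3.141, -0.003, -0.195]
force: [-1.0, 0.3, 2.2]
width: 0.0139
```

```bash
python3 st.py
```

```text
4.775 [ 0.5031 -0.0756  0.1708] [-3.1412 -0.0033 -0.1953] F [-1.0222  0.2813  2.1538] M [0.1559 0.2393 0.23  ] w 0.013932045438827409 q6 1.13655895479157 0.6004159525036812
```

Request:
{"op": "play_rows", "data": {"targets": [[0, 0, -0.06, 0, 0, 0, 0], [0, 0, -0.06, 0, 0, -0.0002, 0]]}}

```text
t: 5.03
eef_pos: [0.5031, -0.0756, 0.1708]
ee_rot: [-3.141, -0.003, -0.316]
force: [-0.5, -0.1, 1.6]
width: 0.0138
```

```bash
python3 st.py
```

```text
5.025 [ 0.5031 -0.0756  0.1708] [-3.1414 -0.0033 -0.3157] F [-0.5047 -0.1485  1.5587] M [0.2202 0.2317 0.1953] w 0.013821764996380614 q6 1.0154001839217166 0.5981271341443062
```

Request:
{"op": "play_rows", "data": {"targets": [[0, 0, -0.06, 0, 0, 0, 0], [0, 0, -0.06, 0, 0, -0.0002, 0]]}}

```text
t: 5.28
eef_pos: [0.503, -0.0757, 0.1706]
ee_rot: [3.141, -0.003, -0.436]
force: [-0.6, 0.1, 0.9]
width: 0.0137
```

```bash
python3 st.py
```

```text
5.275 [ 0.503  -0.0757  0.1706] [ 3.1414 -0.0033 -0.4361] F [-0.6013  0.1203  0.9387] M [0.2317 0.2676 0.2643] w 0.013662210133350474 q6 0.8942734592910179 0.5973047018051147
```

Request:
{"op": "play_rows", "data": {"targets": [[0, 0, -0.06, 0, 0, -0.0001, 0]]}}

```text
t: 5.4
eef_pos: [0.503, -0.0757, 0.1706]
ee_rot: [3.141, -0.003, -0.496]
force: [-0.3, 1.2, 0.7]
width: 0.014
```

```bash
python3 st.py
```

```text
5.4 [ 0.503  -0.0757  0.1706] [ 3.1413 -0.0033 -0.4963] F [-0.2853  1.2355  0.6621] M [0.1933 0.2201 0.1868] w 0.014046330531973445 q6 0.833730755872526 0.5957585200667381
```

Request:
{"op": "play_rows", "data": {"targets": [[0, 0, -0.06, 0, 0, -0.0001, 0]]}}

```text
t: 5.52
eef_pos: [0.5029, -0.0757, 0.1705]
ee_rot: [3.141, -0.003, -0.556]
force: [0.0, 0.4, 0.2]
width: 0.014
```

```bash
python3 st.py
```

```text
5.525 [ 0.5029 -0.0757  0.1705] [ 3.1411 -0.0033 -0.5565] F [0.006  0.4183 0.2098] M [0.1873 0.1843 0.1893] w 0.013957455944702352 q6 0.7731659420485273 0.5954248644411564
```

Request:
{"op": "play_rows", "data": {"targets": [[0, 0, -0.06, 0, 0, -0.0001, 0]]}}

```text
t: 5.65
eef_pos: [0.5029, -0.0758, 0.1704]
ee_rot: [3.141, -0.003, -0.617]
force: [-0.0, 0.8, 0.8]
width: 0.014
```

```bash
python3 st.py
```

```text
5.65 [ 0.5029 -0.0758  0.1704] [ 3.141  -0.0033 -0.6168] F [-0.0134  0.8382  0.7966] M [0.1864 0.0924 0.1781] w 0.013952209215495903 q6 0.712638428167029 0.5952249839901924
```

Request:
{"op": "play_rows", "data": {"targets": [[0, 0, -0.06, 0, 0, -0.0001, 0], [0, 0, -0.06, 0, 0, -0.0001, 0]]}}

```text
t: 5.9
eef_pos: [0.5029, -0.0758, 0.1703]
ee_rot: [3.141, -0.003, -0.737]
force: [-0.9, 1.0, 0.2]
width: 0.0138
```

```bash
python3 st.py
```

```text
5.9 [ 0.5029 -0.0758  0.1703] [ 3.1407 -0.0034 -0.7371] F [-0.948   1.0227  0.1999] M [0.2336 0.1322 0.1638] w 0.013811513430600175 q6 0.5917684102009116 0.594390369951725
```

Request:
{"op": "play_rows", "data": {"targets": [[0, 0, -0.06, 0, 0, -0.0001, 0], [0, 0, -0.06, 0, 0, -0.0001, 0]]}}

```text
t: 6.15
eef_pos: [0.5028, -0.0759, 0.1702]
ee_rot: [3.14, -0.004, -0.858]
force: [-1.0, 0.7, 1.1]
width: 0.0137
```

```bash
python3 st.py
```

```text
6.15 [ 0.5028 -0.0759  0.1702] [ 3.1404 -0.0035 -0.8576] F [-0.9504  0.6921  1.0992] M [0.2623 0.1107 0.2085] w 0.013672198985220827 q6 0.4709012862891286 0.5941500887274742
```

Request:
{"op": "play_rows", "data": {"targets": [[0, 0, -0.06, 0, 0, -0.0001, 0], [0, 0, -0.06, 0, 0, -0.0001, 0]]}}

```text
t: 6.4
eef_pos: [0.5028, -0.0759, 0.1701]
ee_rot: [3.14, -0.004, -0.978]
force: [-0.5, 0.8, -0.3]
width: 0.014
```

```bash
python3 st.py
```

```text
6.4 [ 0.5028 -0.0759  0.1701] [ 3.1403 -0.0037 -0.978 ] F [-0.4985  0.7518 -0.3218] M [0.2636 0.1666 0.2026] w 0.01402676207403938 q6 0.35015747060187125 0.5930874310433865
```

Request:
{"op": "play_rows", "data": {"targets": [[0, 0, -0.06, 0, 0, -0.0001, 0], [0, 0, -0.06, 0, 0, -0.0001, 0]]}}

```text
t: 6.65
eef_pos: [0.5027, -0.0759, 0.17]
ee_rot: [3.14, -0.004, -1.099]
force: [-0.3, 0.4, 0.4]
width: 0.0137
```

```bash
python3 st.py
```

```text
6.65 [ 0.5027 -0.0759  0.17  ] [ 3.1401 -0.0038 -1.0985] F [-0.326   0.4329  0.4201] M [0.24   0.0999 0.2287] w 0.013730760251046643 q6 0.2295665190180407 0.5921120569109917
```

Request:
{"op": "play_rows", "data": {"targets": [[0, 0, -0.06, 0, 0, -0.0001, 0], [0, 0, -0.06, 0, 0, -0.0001, 0]]}}

```text
t: 6.9
eef_pos: [0.5027, -0.076, 0.1698]
ee_rot: [3.14, -0.004, -1.219]
force: [-0.5, 0.9, 0.8]
width: 0.0137
```

```bash
python3 st.py
```

```text
6.9 [ 0.5027 -0.076   0.1698] [ 3.1398 -0.0039 -1.219 ] F [-0.4524  0.87    0.8223] M [0.3329 0.1528 0.1334] w 0.013731814242498143 q6 0.10906711112749848 0.5912002176046371
```

Request:
{"op": "play_rows", "data": {"targets": [[0, 0, -0.06, 0, 0, -0.0001, 0]]}}

```text
t: 7.02
eef_pos: [0.5026, -0.076, 0.1698]
ee_rot: [3.14, -0.004, -1.279]
force: [-1.3, 0.9, 0.8]
width: 0.0137
```

```bash
python3 st.py
```

```text
7.025 [ 0.5026 -0.076   0.1698] [ 3.1397 -0.004  -1.2791] F [-1.3437  0.9422  0.8422] M [0.276  0.1171 0.2239] w 0.013671609838324229 q6 0.04889910138640136 0.5909149535000324
```

Request:
{"op": "play_rows", "data": {"targets": [[0, 0, -0.06, 0, 0, -0.0001, 0]]}}

```text
t: 7.15
eef_pos: [0.5026, -0.076, 0.1697]
ee_rot: [3.14, -0.004, -1.339]
force: [-0.3, 0.8, 0.7]
width: 0.014
```

```bash
python3 st.py
```

```text
7.15 [ 0.5026 -0.076   0.1697] [ 3.1397 -0.0041 -1.3394] F [-0.3078  0.8072  0.6519] M [0.304  0.0796 0.1622] w 0.013981190106889271 q6 -0.011292263431608064 0.5905387178063393
```

Request:
{"op": "play_rows", "data": {"targets": [[0, 0, -0.06, 0, 0, -0.0001, 0]]}}

```text
t: 7.28
eef_pos: [0.5026, -0.076, 0.1697]
ee_rot: [3.14, -0.004, -1.4]
force: [-0.2, 0.1, 1.4]
width: 0.0139
```

```bash
python3 st.py
```

```text
7.275 [ 0.5026 -0.076   0.1697] [ 3.1396 -0.0041 -1.3996] F [-0.1971  0.1278  1.3603] M [0.3259 0.0472 0.1662] w 0.013881504136997921 q6 -0.07140592115789302 0.5900402180850506
```

Request:
{"op": "play_rows", "data": {"targets": [[0, 0, -0.06, 0, 0, -0.0001, 0]]}}

```text
t: 7.4
eef_pos: [0.5025, -0.076, 0.1696]
ee_rot: [3.139, -0.004, -1.46]
force: [-0.7, 2.1, 1.0]
width: 0.0141
```

```bash
python3 st.py
```

```text
7.4 [ 0.5025 -0.076   0.1696] [ 3.1394 -0.0042 -1.4599] F [-0.6632  2.0955  1.0229] M [0.3086 0.1293 0.1871] w 0.014081819458253238 q6 -0.13157094546993434 0.5896252021193504
```

Request:
{"op": "play_rows", "data": {"targets": [[0, 0, -0.06, 0, 0, -0.0001, 0]]}}

```text
t: 7.52
eef_pos: [0.5025, -0.076, 0.1695]
ee_rot: [3.139, -0.004, -1.52]
force: [-0.7, 0.6, 0.2]
width: 0.0142
```

```bash
python3 st.py
```

```text
7.525 [ 0.5025 -0.076   0.1695] [ 3.1395 -0.0043 -1.5201] F [-0.7194  0.6183  0.1824] M [0.3201 0.1024 0.1605] w 0.01415775808806954 q6 -0.1916602194839752 0.5891930311918259
```

Request:
{"op": "play_rows", "data": {"targets": [[0, 0, -0.06, 0, 0, -0.0001, 0]]}}

```text
t: 7.65
eef_pos: [0.5025, -0.076, 0.1695]
ee_rot: [3.139, -0.004, -1.58]
force: [-0.9, -0.8, 0.4]
width: 0.0137
```

```bash
python3 st.py
```

```text
7.65 [ 0.5025 -0.076   0.1695] [ 3.1393 -0.0044 -1.5803] F [-0.9068 -0.7728  0.3991] M [0.3436 0.1413 0.1571] w 0.013743396696595864 q6 -0.25171725093717323 0.5888000875711441
```

Request:
{"op": "play_rows", "data": {"targets": [[0, 0, -0.06, 0, 0, -0.0001, 0]]}}

```text
t: 7.78
eef_pos: [0.5025, -0.076, 0.1694]
ee_rot: [3.139, -0.004, -1.641]
force: [-0.2, -0.3, 0.2]
width: 0.0136
```

```bash
python3 st.py
```

```text
7.775 [ 0.5025 -0.076   0.1694] [ 3.1394 -0.0044 -1.6406] F [-0.1636 -0.3398  0.1563] M [0.3409 0.1319 0.211 ] w 0.013555694030903988 q6 -0.31176056996883117 0.5881399288773537
```

Request:
{"op": "play_rows", "data": {"targets": [[0, 0, -0.06, 0, 0, -0.0001, 0]]}}

```text
t: 7.9
eef_pos: [0.5024, -0.076, 0.1694]
ee_rot: [3.139, -0.005, -1.701]
force: [-0.8, 0.2, 0.4]
width: 0.014
```

```bash
python3 st.py
```

```text
7.9 [ 0.5024 -0.076   0.1694] [ 3.1393 -0.0045 -1.7008] F [-0.8194  0.1503  0.3701] M [0.3541 0.0758 0.2439] w 0.014023470620911443 q6 -0.3717085556549529 0.5726688355207443
```

Request:
{"op": "play_rows", "data": {"targets": [[0, 0, -0.06, 0, 0, -0.0001, 0]]}}

```text
t: 8.02
eef_pos: [0.5024, -0.076, 0.1693]
ee_rot: [3.139, -0.005, -1.761]
force: [-0.7, 0.9, 0.1]
width: 0.014
```

```bash
python3 st.py
```

```text
8.025 [ 0.5024 -0.076   0.1693] [ 3.1393 -0.0046 -1.7609] F [-0.6971  0.8754  0.1285] M [0.346  0.0401 0.2092] w 0.014047419204354195 q6 -0.43169358836276733 0.5568410642445087
```

Request:
{"op": "play_rows", "data": {"targets": [[0, 0, -0.06, 0, 0, -0.0001, 0]]}}

```text
t: 8.15
eef_pos: [0.5024, -0.076, 0.1693]
ee_rot: [3.139, -0.005, -1.821]
force: [-0.8, 1.4, -0.1]
width: 0.0137
```

```bash
python3 st.py
```

```text
8.15 [ 0.5024 -0.076   0.1693] [ 3.1393 -0.0047 -1.8211] F [-0.8418  1.4457 -0.0975] M [0.3647 0.016  0.2183] w 0.013731881608969824 q6 -0.49158059386188246 0.5405516736209393
```

The joint-6 effort shows a clean kink. It falls about 0.016 N m per 0.06 rad from yaw −1.64 on, close to the specified 0.3 N m/rad, and M_z agrees. So the contact yaw is about −1.64, and I aim for about 0.47 rad beyond it (yaw −2.11, rise of about 0.14 N m).

Request:
{"op": "play_rows", "data": {"targets": [[0, 0, -0.06, 0, 0, -0.0001, 0], [0, 0, -0.06, 0, 0, -0.0001, 0]]}}

```text
t: 8.4
eef_pos: [0.5023, -0.076, 0.1691]
ee_rot: [3.139, -0.005, -1.941]
force: [-0.2, 0.1, 0.7]
width: 0.0141
```

```bash
python3 st.py
```

```text
8.4 [ 0.5023 -0.076   0.1691] [ 3.1392 -0.0049 -1.9413] F [-0.2377  0.1289  0.7016] M [0.2758 0.0336 0.208 ] w 0.014074894343673495 q6 -0.6112938303566506 0.5089599452912807
```

Request:
{"op": "play_rows", "data": {"targets": [[0, 0, -0.06, 0, 0, -0.0001, 0]]}}

```text
t: 8.52
eef_pos: [0.5023, -0.076, 0.1691]
ee_rot: [3.139, -0.005, -2.001]
force: [-0.3, 0.0, 1.4]
width: 0.0137
```

```bash
python3 st.py
```

```text
8.525 [ 0.5023 -0.076   0.1691] [ 3.1392 -0.005  -2.0013] F [-0.3388  0.0299  1.3553] M [0.3489 0.0275 0.2464] w 0.01368697947474991 q6 -0.6710472390231209 0.49200497567653656
```

Request:
{"op": "play_rows", "data": {"targets": [[0, 0, -0.06, 0, 0, -0.0001, 0]]}}

```text
t: 8.65
eef_pos: [0.5023, -0.076, 0.169]
ee_rot: [3.139, -0.005, -2.061]
force: [-0.5, 0.2, 1.1]
width: 0.014
```

```bash
python3 st.py
```

```text
8.65 [ 0.5023 -0.076   0.169 ] [ 3.1392 -0.0051 -2.0614] F [-0.4892  0.2172  1.1199] M [0.3575 0.0552 0.268 ] w 0.014000323251788502 q6 -0.7308530280945772 0.47504112124443054
```

Request:
{"op": "play_rows", "data": {"targets": [[0, 0, -0.06, 0, 0, -0.0001, 0]]}}

```text
t: 8.78
eef_pos: [0.5022, -0.076, 0.169]
ee_rot: [3.139, -0.005, -2.121]
force: [-1.3, 1.6, 0.7]
width: 0.0137
```

```bash
python3 st.py
```

```text
8.775 [ 0.5022 -0.076   0.169 ] [ 3.1392 -0.0053 -2.1213] F [-1.2758  1.5966  0.6778] M [0.346  0.0343 0.3329] w 0.01372744328856852 q6 -0.790513829598707 0.4578706808388233
```

Request:
{"op": "play_rows", "data": {"targets": [[0, 0, 0, 0, 0, 0, 0]]}}

```text
t: 8.9
eef_pos: [0.5022, -0.0759, 0.169]
ee_rot: [3.139, -0.005, -2.12]
force: [-0.0, 0.5, 0.5]
width: 0.0141
```

```bash
python3 st.py
```

```text
8.9 [ 0.5022 -0.0759  0.169 ] [ 3.1392 -0.0053 -2.1196] F [-0.0271  0.5154  0.4749] M [ 0.2056 -0.0584  0.215 ] w 0.014128311460831886 q6 -0.7889126131482713 -0.6907914206385612
```

Request:
{"op": "play_rows", "data": {"targets": [[0, 0, 0, 0, 0, 0, 0]]}}

```text
t: 9.02
eef_pos: [0.5022, -0.076, 0.169]
ee_rot: [3.139, -0.005, -2.118]
force: [-0.1, 0.3, -0.1]
width: 0.0139
```

```bash
python3 st.py
```

```text
9.025 [ 0.5022 -0.076   0.169 ] [ 3.1393 -0.0053 -2.1176] F [-0.0932  0.3355 -0.1431] M [ 0.2438 -0.093   0.1984] w 0.01391317846074627 q6 -0.7869574910286918 -0.19706346094608307
```

Request:
{"op": "play_rows", "data": {"targets": [[0, 0, 0, 0, 0, 0, 0]]}}

```text
t: 9.15
eef_pos: [0.5022, -0.076, 0.169]
ee_rot: [3.139, -0.005, -2.117]
force: [-1.2, 0.9, 0.7]
width: 0.0141
```

```bash
python3 st.py
```

```text
9.15 [ 0.5022 -0.076   0.169 ] [ 3.1392 -0.0053 -2.1165] F [-1.1866  0.9339  0.669 ] M [ 0.3133 -0.0806  0.0935] w 0.01407896353128973 q6 -0.7859077842619374 -0.14191986992955208
```

Snug: the rise is about 0.13–0.14 N m at 0.47 rad past contact, held for more than 0.3 s. Now I feel which way the lever folds with a 3 mm nudge along yaw −2.12.

Request:
{"op": "play_rows", "data": {"targets": [[0, 0, 0, -0.0016, -0.0026, 0, 0], [0, 0, 0, 0, 0, 0, 0]]}}

```text
t: 9.4
eef_pos: [0.5016, -0.077, 0.169]
ee_rot: [3.14, -0.002, -2.116]
force: [-1.2, 1.6, -0.4]
width: 0.0136
```

```bash
python3 st.py
```

```text
9.4 [ 0.5016 -0.077   0.169 ] [ 3.1398 -0.0015 -2.1157] F [-1.2057  1.5933 -0.4154] M [0.4867 0.1574 0.0184] w 0.013646294172283862 q6 -0.7800026345154781 -0.02809098456054926
```

Request:
{"op": "play_rows", "data": {"targets": [[0, 0, 0, -0.002, -0.0034, 0, 0], [0, 0, 0, 0, 0, 0, 0]]}}

```text
t: 9.65
eef_pos: [0.5005, -0.0787, 0.1689]
ee_rot: [3.14, 0.002, -2.115]
force: [-0.4, 1.8, 0.2]
width: 0.0138
```

```bash
python3 st.py
```

```text
9.65 [ 0.5005 -0.0787  0.1689] [ 3.1402  0.0024 -2.1152] F [-0.4424  1.8086  0.2283] M [0.3808 0.1061 0.0313] w 0.013810212050856186 q6 -0.7728639501540396 -0.013896414020564407
```

Request:
{"op": "play_rows", "data": {"targets": [[0, 0, 0, -0.003, -0.005, 0, 0], [0, 0, 0, -0.002, -0.0034, -0.0005, 0]]}}

```text
t: 9.9
eef_pos: [0.4972, -0.0845, 0.1684]
ee_rot: [3.141, 0.008, -2.115]
force: [0.2, 10.9, 2.7]
width: 0.0136
```

```bash
python3 st.py
python3 - <<'E'
from h import *
p,d=grab_frame("scene");cv2.imwrite("pics/s2.png",cv2.resize(p[200:290,240:340],(700,630),interpolation=cv2.INTER_CUBIC)[:600])
E
```

```text
9.9 [ 0.4972 -0.0845  0.1684] [ 3.1413  0.0084 -2.1147] F [ 0.1737 10.8922  2.6684] M [ 4.2271 -0.071   0.026 ] w 0.013626775843097485 q6 -0.7564580550625355 -0.12223117053508759
```

View pics/s2.png

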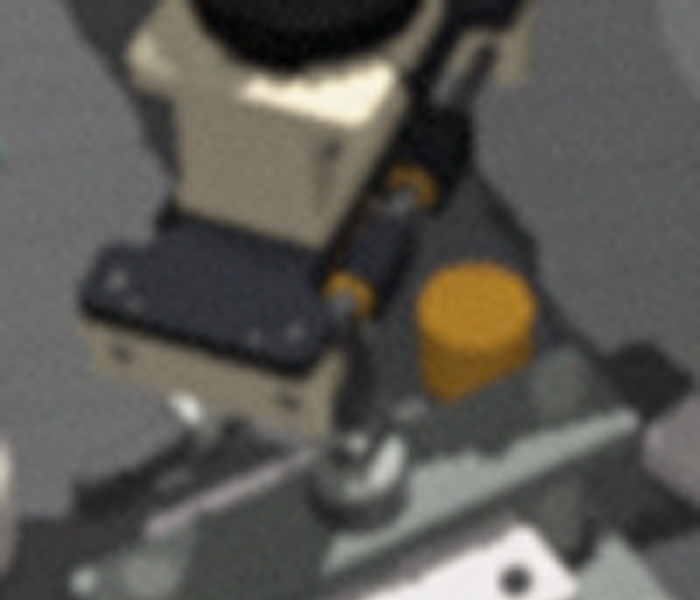

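Request:
{"op": "play_rows", "data": {"targets": [[0, 0, 0, 0, 0, 0, 0]]}}

```text
t: 10.07
eef_pos: [0.4971, -0.0842, 0.1685]
ee_rot: [3.141, 0.01, -2.115]
force: [-0.1, 2.9, -1.4]
width: 0.0139
```

```bash
python3 st.py
```

```text
10.075 [ 0.4971 -0.0842  0.1685] [ 3.1413  0.0095 -2.1146] F [-0.116   2.866  -1.4352] M [0.9147 0.0022 0.02  ] w 0.013948392706825649 q6 -0.755734506155304 -0.031460600439459085
```

Request:
{"op": "play_rows", "data": {"targets": [[0, 0, 0, -0.004, -0.0065, -0.002, 0], [0, 0, 0, -0.004, -0.0065, -0.003, 0], [0, 0, 0, 0, 0, 0, 0], [0, 0, 0, 0, 0, 0, 0]]}}

```text
t: 10.58
eef_pos: [0.4903, -0.0954, 0.1647]
ee_rot: [-3.14, 0.015, -2.113]
force: [0.2, 2.6, -1.3]
width: 0.0142
```

```bash
python3 st.py
python3 - <<'E'
from h import *
p,d=grab_frame("scene");cv2.imwrite("pics/s3.png",cv2.resize(p[200:290,240:340],(700,630),interpolation=cv2.INTER_CUBIC)[:600])
E
```

```text
10.575 [ 0.4903 -0.0954  0.1647] [-3.1404  0.0147 -2.1133] F [ 0.221   2.5776 -1.2839] M [ 0.9661 -0.3031 -0.0057] w 0.014197189849302436 q6 -0.7293351393522873 0.009885555482469499
```

View pics/s3.png

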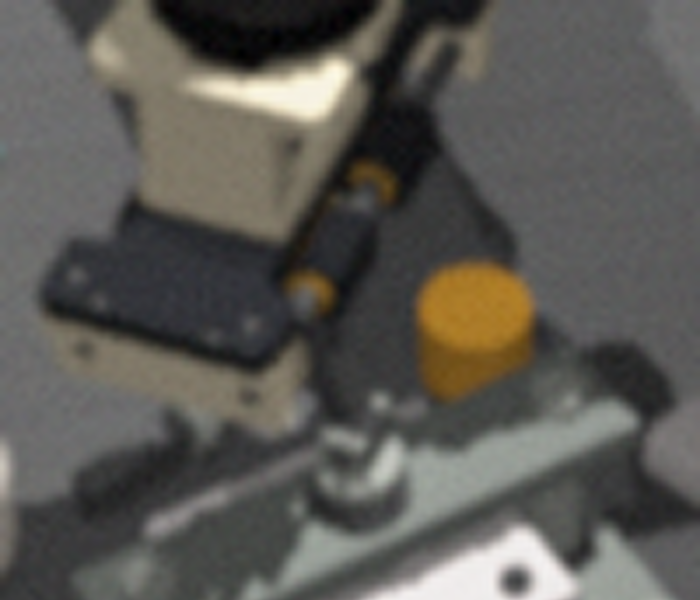

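The slot and lever now lean left at crop (345,445), the jaw width is still 14 mm, so it folds this way. I continue along the arc about the pivot.

Request:
{"op": "play_rows", "data": {"targets": [[0, 0, 0, -0.004, -0.0065, -0.005, 0], [0, 0, 0, -0.004, -0.0065, -0.006, 0], [0, 0, 0, -0.003, -0.005, -0.006, 0], [0, 0, 0, 0, 0, 0, 0]]}}

```text
t: 11.12
eef_pos: [0.4797, -0.114, 0.1507]
ee_rot: [-3.138, 0.016, -2.111]
force: [0.2, 5.1, -4.9]
width: 0.0138
```

```bash
python3 st.py
```

```text
11.125 [ 0.4797 -0.114   0.1507] [-3.1379  0.0156 -2.111 ] F [ 0.1978  5.144  -4.8884] M [ 1.7198 -0.1451  0.1029] w 0.013780068382618353 q6 -0.6915235716599963 -0.02756469533778727
```

Request:
{"op": "play_rows", "data": {"targets": [[0, 0, 0, -0.002, -0.0033, -0.007, 0], [0, 0, 0, -0.002, -0.003, -0.008, 0], [0, 0, 0, 0, 0, -0.006, 0], [0, 0, 0, 0, 0, 0, 0]]}}

```text
t: 11.62
eef_pos: [0.4733, -0.1249, 0.1326]
ee_rot: [-3.138, 0.007, -2.108]
force: [1.1, 5.9, -7.0]
width: 0.0133
```

```bash
python3 st.py
```

```text
11.625 [ 0.4733 -0.1249  0.1326] [-3.1376  0.0072 -2.1084] F [ 1.1244  5.8554 -7.0223] M [ 2.227  -0.6532  0.0726] w 0.0133487317221661 q6 -0.6771293865561309 -0.09816095000132918
```

Request:
{"op": "play_rows", "data": {"targets": [[0, 0, 0, 0.001, 0.0015, -0.006, 0], [0, 0, 0, 0.001, 0.0015, -0.006, 0], [0, 0, 0, 0, 0, -0.004, 0], [0, 0, 0, 0, 0, 0, 0]]}}

```text
t: 12.12
eef_pos: [0.4717, -0.128, 0.1186]
ee_rot: [-3.139, -0.005, -2.106]
force: [0.4, 5.3, -1.4]
width: 0.0137
```

```bash
python3 st.py
```

```text
12.125 [ 0.4717 -0.128   0.1186] [-3.1391 -0.0052 -2.1064] F [ 0.4106  5.3481 -1.3667] M [ 2.0496 -0.2107  0.1702] w 0.013706031423358266 q6 -0.6831987178193061 -0.12931487057358027
```

Request:
{"op": "play_rows", "data": {"targets": [[0, 0, 0, 0, 0, 0, 0.3], [0, 0, 0, 0, 0, 0, 0.3], [0, 0, 0, 0, 0, 0.03, 0.3], [0, 0, 0, 0, 0, 0.04, 0.3], [0, 0, 0, 0, 0, 0, 0]]}}

```text
t: 12.75
eef_pos: [0.4721, -0.1282, 0.1899]
ee_rot: [-3.14, -0.007, -2.105]
force: [-0.7, -0.8, 0.3]
width: 0.0207
```

```bash
python3 st.py
python3 - <<'E'
from h import *
p,d=grab_frame("scene");np.save("pics/s4.npy",d);cv2.imwrite("pics/s4.png",cv2.resize(p[200:310,230:350],(655,600),interpolation=cv2.INTER_CUBIC))
E
```

```text
12.75 [ 0.4721 -0.1282  0.1899] [-3.1395 -0.007  -2.1054] F [-0.6775 -0.7717  0.3224] M [ 0.1339 -0.1323 -0.0277] w 0.02072756288108827 q6 -0.6819458389347117 0.004125640407437459
```

View pics/s4.png

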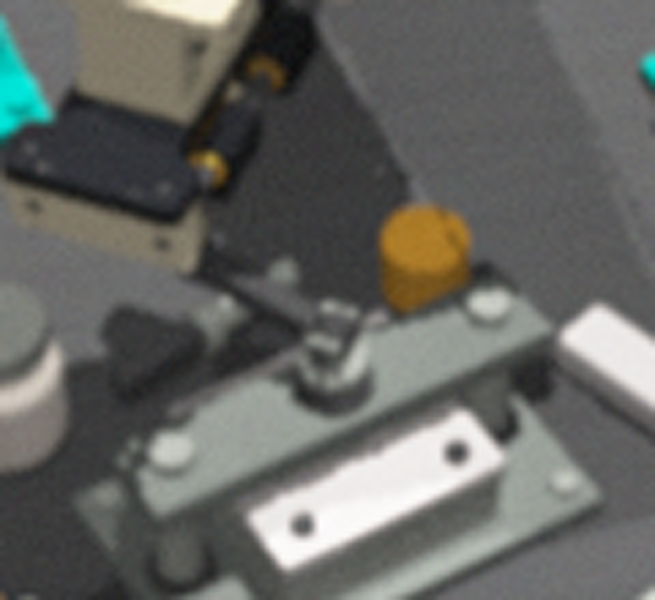

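The lever lies over from the head at crop (330,325) towards (215,265). Now I press it down with the closed fingertips.

Request:
{"op": "play_rows", "data": {"targets": [[0, 0, 0, 0.001, 0.002, -0.025, 0], [0, 0, 0, 0, 0, -0.012, 0], [0, 0, 0, 0, 0, 0, 0]]}}

```text
t: 13.18
eef_pos: [0.4716, -0.1265, 0.1495]
ee_rot: [3.141, -0.01, -2.105]
force: [0.3, 0.4, -0.0]
width: 0.0005
```

```bash
python3 st.py
```

```text
13.175 [ 0.4716 -0.1265  0.1495] [ 3.1407 -0.0095 -2.1055] F [ 0.2718  0.3591 -0.0053] M [ 0.2267 -0.1876 -0.0167] w 0.00048772265649027035 q6 -0.6869389606974903 -0.005967594624962658
```

Request:
{"op": "play_rows", "data": {"targets": [[0, 0, 0, 0, 0, -0.006, 0], [0, 0, 0, 0, 0, -0.005, 0]]}}

```text
t: 13.42
eef_pos: [0.4717, -0.1278, 0.1396]
ee_rot: [-3.142, -0.012, -2.104]
force: [-7.3, -7.2, 26.1]
width: 0.0004
```

```bash
python3 st.py
```

```text
13.425 [ 0.4717 -0.1278  0.1396] [-3.1415 -0.0119 -2.1042] F [-7.3298 -7.1881 26.0721] M [-2.7745  2.7755  0.0318] w 0.00042744719592617466 q6 -0.6871258227471957 -0.025877205189317465
```

Request:
{"op": "play_rows", "data": {"targets": [[0, 0, 0, 0, 0, 0.01, 0], [0, 0, 0, 0, 0, 0.05, 0], [0, 0, 0, 0, 0, 0.06, 0], [0, 0, 0, -0.03, 0.05, 0.04, 0], [0, 0, 0, -0.03, 0.06, 0.02, 0], [0, 0, 0, -0.03, 0.06, 0, 0], [0, 0, 0, -0.02, 0.06, 0, 0], [0, 0, 0, 0, 0.06, 0, 0], [0, 0, 0, 0, 0.06, 0, 0], [0, 0, 0, 0, 0, 0, 0]]}}

```text
t: 14.68
eef_pos: [0.3653, 0.2139, 0.3181]
ee_rot: [3.137, 0.0, -2.108]
force: [-1.0, -0.5, -0.8]
width: 0.0006
```

```bash
python3 st.py
python3 - <<'E'
from h import *
o=[]
for n,(r,c) in(("scene",(210,240)),("top",(160,285))):
    p,d=grab_frame(n);np.save(f"pics/f_{n}.npy",d);cv2.imwrite(f"pics/f_{n}_full.png",p)
    o.append(cv2.resize(p[r:r+100,c:c+130],(400,308),interpolation=cv2.INTER_CUBIC))
    P=cloud(n,d)
    ax=np.array([.5022,-.0757]);u=np.array([-.519,-.855]);w=np.array([.855,-.519])
    q=P.reshape(-1,3);a=(q[:,:2]-ax)@u;b=(q[:,:2]-ax)@w
    for lo in range(16,84,6):
        m=(a>lo/1e3)&(a<(lo+6)/1e3)&(abs(b)<.012)&(q[:,2]>.1)&(q[:,2]<.25)
        print(n,lo,m.sum(),(np.median(q[m],0).round(4),b[m].mean().round(4)) if m.any() else '')
cv2.imwrite("pics/f.png",np.hstack(o))
E
```

```text
14.675 [0.3653 0.2139 0.3181] [ 3.1368  0.0005 -2.1078] F [-1.0185 -0.4623 -0.8449] M [ 0.0212 -0.041   0.0034] w 0.0005570371694887682 q6 -1.5309856743305486 -0.5842914618551731
scene 16 19 (array([ 0.4972, -0.0935,  0.1305]), np.float64(0.004))
scene 22 18 (array([ 0.4931, -0.0997,  0.1297]), np.float64(0.0033))
scene 28 18 (array([ 0.4911, -0.1048,  0.1318]), np.float64(0.0047))
scene 34 17 (array([ 0.4879, -0.109 ,  0.1299]), np.float64(0.0034))
scene 40 17 (array([ 0.4851, -0.1153,  0.1298]), np.float64(0.005))
scene 46 19 (array([ 0.4806, -0.1203,  0.1292]), np.float64(0.0044))
scene 52 16 (array([ 0.4783, -0.1247,  0.1322]), np.float64(0.0046))
scene 58 19 (array([ 0.476 , -0.1304,  0.1299]), np.float64(0.004))
scene 64 24 (array([ 0.4724, -0.1356,  0.131 ]), np.float64(0.0046))
scene 70 15 (array([ 0.4697, -0.1407,  0.1303]), np.float64(0.0056))
scene 76 1 (array([ 0.4684, -0.1453,  0.1238]), np.float64(0.0072))
scene 82 0 
top 16 24 (array([ 0.4925, -0.0922,  0.1298]), np.float64(0.0003))
top 22 22 (array([ 0.4892, -0.097 ,  0.1303]), np.float64(-0.0003))
top 28 24 (array([ 0.4863, -0.1019,  0.1306]), np.float64(0.0002))
top 34 22 (array([ 0.4834, -0.1076,  0.131 ]), np.float64(0.0005))
top 40 25 (array([ 0.4796, -0.112 ,  0.1301]), np.float64(0.0001))
top 46 23 (array([ 0.4774, -0.1179,  0.1311]), np.float64(0.0006))
top 52 24 (array([ 0.4736, -0.1234,  0.1306]), np.float64(0.0006))
top 58 23 (array([ 0.4714, -0.1276,  0.1304]), np.float64(0.0008))
top 64 25 (array([ 0.4677, -0.1334,  0.1308]), np.float64(0.0008))
top 70 21 (array([ 0.4654, -0.138 ,  0.13  ]), np.float64(0.001))
top 76 1 (array([ 0.4625, -0.1408,  0.1214]), np.float64(-0.0002))
top 82 0
```

View pics/f.png

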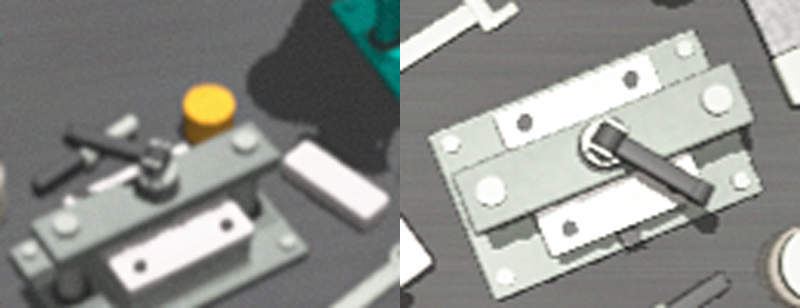

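View pics/f_top_full.png

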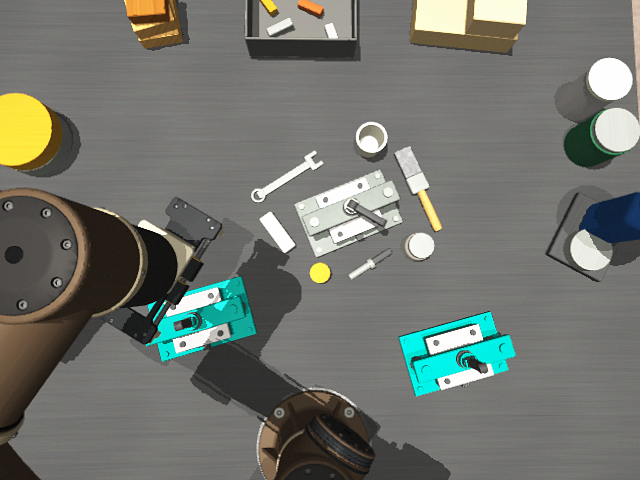

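The lever is flat: its top stays at z ≈ 0.130 m along its whole length in both views. Its direction is still the snug yaw, within about 0.01 rad. The loose things sit at the same pixels as at the start, and the arm is clear.

```bash
python3 -c "
from station import *
job_done()"
```

```text
the job is handed in; nothing more can be done
```

I clamped the grey clamp shut, folded its lever flat and handed the job in at about 15 s of the 67 s allowed. No verdict was reported.

- **Tightening:** I gripped the upright lever and turned the bolt clockwise about 2.3 rad. The foot met the lid at tool yaw ≈ −1.64, shown by a clean kink in the joint-6 torque. I stopped about 0.47 rad past that, a rise of roughly 0.13–0.14 N m, and held it there for more than 0.3 s.
- **Folding:** I felt for the fold direction, followed the arc about the pivot, let go, then pressed the lever down with about 26 N and backed away.

**Last checks:**
- The lever's top is level at z ≈ 0.130 m along its whole length in both views.
- It still points along the snug direction within about 0.01 rad.
- The other things on the bench are at their starting pixels.
- The arm is clear of everything.

**What was weaker or disagreed:**
- Foot force was never measured directly; I inferred about 12 N from the angle past contact.
- The wrist moment was noisy, about ±0.04 N m. It gave only rough agreement with the joint torque, at first suggesting a smaller rise.
- In the scene camera the lever appears about 4 mm to one side of where the top camera puts it. I put this down to that camera seeing mostly the lever's near side, plus calibration.

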